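# Bring a loaded pipette over an opened vial

### The job

Open the purple-capped vial, which stands in the blue wire rack: lift its unscrewed cap straight off and set it, the way up it is, down into either recess of the white cap tray; do not drop it. Then take the blue pipette out of its stand and carry it over the things on the bench to the open vial, its yellow tip touching nothing, and stop ready to dispense: pipette upright, tip about 1 cm above the middle of the vial's mouth. Finish there still holding the pipette, with the vial left standing in the rack and the other vials, the orange pipette, the cartons and the meters left where they are.

Things in the scene. Friction and masses are not known exactly. Their poses are not given: they have to be found in the camera images.
- rack: blue wire rack, fixed, 76 x 184 mm with 2 rows of 5 open cells at 36 mm pitch; rows along its y; wires 3.6 mm thick, top wires at 62 mm above the bench; vials stand on its floor 8 mm above the bench. Origin under its centre on the bench, z up
- vial: the vial to be opened, loose in a cell of the rack (about 1 mm play), ivory plastic with a purple label band: body 30 mm diameter up to 66 mm, neck 26 mm outside, rim at 90 mm. About 80 g. Origin at the centre of its underside, z up
- vial_mouth (a point): centre of that vial's mouth, level with the rim (about 98 mm above the bench); mouth 21 mm inside diameter; moves with the vial
- cap: purple ribbed cap, already unscrewed, resting loosely on the rim of that vial: 34 mm outside diameter, 22 mm tall, 29 mm inside, open below, top 3 mm thick; it reaches 19 mm down over the neck with 1.5 mm play all round and lifts straight off. About 18 g. Origin at the centre of its open lower rim (71 mm above the vial's origin at the start), z up
- vial_red: bystander: closed vial like the other, with red band and red cap, in the same rack; 93 mm tall, cap 34 mm diameter. Origin at the centre of its underside
- vial_yellow: bystander: closed vial with yellow band and yellow cap, in the same rack; same size as the red one. Origin at the centre of its underside
- cap_tray: white cap tray, fixed, 126 x 66 x 12 mm block (x, y, z) with two round recesses in its top, side by side along its x. Origin under its centre on the bench, z up
- recess_a (a point): centre of the floor of one recess: 45 mm diameter, 6 mm deep, floor 6 mm above the bench; 28 mm from the tray's centre along its -x
- recess_b (a point): centre of the floor of the other recess, same size, 28 mm from the tray's centre along its +x
- stand: grey pipette stand, fixed: foot 144 x 84 mm, top plate 140 x 56 x 8 mm whose top is 110 mm above the bench, carried by four 8 mm steel posts near its corners. Two 21 mm holes on its x axis, 32 mm either side of the centre; a pipette hangs in each by its collar. Origin under its centre on the bench, z up
- pipette: the blue pipette (blue collar, band and button), about 90 g, hanging upright in a hole of the stand. Origin at its tip's point (15 mm above the bench at the start), z up its axis. Heights from there, mm: yellow tip 0-48, nozzle to 60, 16 mm barrel to 95, 28 mm collar to 99, handle 24 (its x) by 18 (its y) from 99 to 161, button to 176. Grip across the handle's 18 mm; lifts straight out
- tip: the pipette's yellow disposable tip, fixed on it; same origin and axes as the pipette
- spare_pipette: bystander: orange pipette without a tip in the other hole of the stand, 64 mm from the blue one; same shape, origin where the point of a tip would be
- carton_open: bystander: white and purple carton of tubes, top open showing purple caps, 115 x 62 mm, 71 mm tall, about 350 g. Origin under its centre
- carton_shut: bystander: white and purple carton with a purple top, 115 x 62 mm, 67 mm tall, about 350 g. Origin under its centre
- meter_a: bystander: black handheld glucose meter lying flat, 88 x 52 x 18 mm. Origin under its centre
- meter_b: bystander: a second black glucose meter like it, 88 x 52 x 18 mm. Origin under its centre

How it is judged (in metres and radians):
On the way, in this order (a step that is already met when the one before it is completed fails the run):
1. the purple cap sits in a recess of the cap tray, rim down and let go (((horizontal distance between cap and recess_a below 0.008 m and z of cap in the frame of recess_a between -0.003 and 0.003 m) or (horizontal distance between cap and recess_b below 0.008 m and z of cap in the frame of recess_b between -0.003 and 0.003 m)) and angle between cap's own z axis and vertical below 0.12 rad and contact force between the fingers and cap below 0.05 N), for 0.3 s.
2. the blue pipette is held by the fingers, lifted clear of its stand (z of pipette in the frame of stand above 0.112 m and contact force between the fingers and pipette above 2 N), for 0.2 s.
At the end, for the whole second after the job is handed in: Tip point 3 to 20 mm above the vial's rim, within 7 mm of the mouth's axis; pipette within 8 degrees of upright, still, held by the fingers, touching nothing else; cap let go, rim down on a recess floor of the tray (within 8 mm of its centre); vial upright on the rack's floor (all of step 1 and horizontal distance between pipette and vial_mouth below 0.007 m and z of pipette in the frame of vial_mouth between 0.003 and 0.02 m and angle between pipette's own z axis and vertical below 0.14 rad and linear speed of pipette below 0.012 m/s and angular speed of pipette below 0.15 rad/s and contact force between the fingers and pipette above 2 N and contact force between tip and anything else below 0.05 N and contact force between each of pipette, the fingers and vial below 0.05 N and contact force between pipette and rack below 0.05 N and contact force between pipette and stand below 0.05 N and contact force between pipette and cap_tray below 0.05 N and contact force between pipette and cap below 0.05 N and contact force between pipette and vial_red below 0.05 N and contact force between pipette and vial_yellow below 0.05 N and contact force between pipette and carton_open below 0.05 N and contact force between pipette and carton_shut below 0.05 N and linear speed of each of cap, vial below 0.02 m/s and angle between vial's own z axis and vertical below 0.12 rad and z of vial in the frame of rack below 0.012 m); the arm keeps its last pose, push and grip.
It fails at once if the pipette's tip touches something (more than 0.3 N) (contact force between tip and anything else above 0.3 N).
It fails at once if the cap is dropped: let go and falling faster than 0.7 m/s (about 25 mm of fall) (contact force between the fingers and cap below 0.01 N and linear speed of cap above 0.7 m/s).
It fails at once if the opened vial is pulled up more than 25 mm out of the rack or tipped more than 20 degrees (z of vial in the frame of rack above 0.033 m or angle between vial's own z axis and vertical above 0.35 rad).
It fails at once if a bystander (red or yellow vial, orange pipette, carton or meter) is shifted by more than 25 mm (distance of any of vial_red, vial_yellow, spare_pipette, carton_open, carton_shut, meter_a, meter_b from where it was at the start of the episode above 0.025 m).
It also fails if it takes over 64 s, if anything falls off the work surface, if the arm or the gripper's body presses on something with over 40 N, if the wrist force passes 120 N, or if a joint passes its speed limit or range.

### The arm

A 6-joint arm with a two-finger parallel gripper is mounted at the origin on the work surface. World frame = base frame: x ahead of the robot, y to its left, z up, the work surface at z = 0. Lengths are in mm, angles in rad, forces in N, time in s.
With the tool pointing down it reaches from about 275 to 750 mm from the base axis. Payload 10.2 kg.
Tool frame: the origin (TCP) lies between the finger pads; the fingertips stand 8 mm ahead of it and the grasp point (between the pads) lies 11 mm behind it; z points along the fingers, x is the direction in which the jaws open and shut, and the axes are right-handed (so a half turn about z gives the same grasp; the last joint's range is limited). The gripper opens to 85 mm and grips with 20 to 120 N. Pads are 22 mm wide; open, the fingers measure 114 mm over their backs; the gripper's body (76 mm by 85 mm) begins 54 mm behind the grasp point. The pads swing forward as they close: fully open they stand 13 mm farther back than shut.
Start: joints at [-1.356, 0.313, 1.498, -0, 1.331, -0.223], TCP at [222.561, -475.497, 239.294] pointing down, gripper open.
Joint ranges: [-2.94, 2.94], [-0.97, 2.17], [0.19, 2.56], [-1.23, 4.37], [0.02, 3.11], [-2.88, 2.88]. Speed limits (rad/s): [2.39, 2.39, 3.01, 3.14, 3.14, 3.14].

### API

Orientations are given as a unit quaternion [w, x, y, z].
In Python, from rig import sense, eyes, ctrl gives the robot as it stands.
- The arm moves only by the tool move_arm, never from a script. Its argument "rows" is a list that holds one entry, the list of rows, each a list of 5 numbers: the shift along the tool's x, y, z in mm, then the turn about the tool's z in units of 6 degrees (1.0 is 6 degrees), then the gripper command: -1 is shut, 1 is fully open, values between are in proportion. In form: [[[dx, dy, dz, roll, jaw], ...]]. A call has 1 to 12 rows; each row is the pose to reach, as a shift and turn from the pose measured when the call began, along the tool's axes at that moment; what a row does not reach only later rows make up. A row lasts 1/8 s, in which the tool goes at most 62.5 mm and 10.7 degrees, less where a joint would pass 70% of its speed; a pose out of reach is approached as far as the arm can. A call with a gripper value outside its range is refused whole. The fingers move at their own pace and stop on an object; "squeeze" is the grip in N (left out, the last holds). Time passes only in rows, so rows that repeat a pose let the fingers close. It gives the time, the measured TCP pose, the force and the opening at its end, in the units of the state.
- sense(): the state, without advancing time (a new reading comes with each control period).
- eyes.capture(name): name is "side" or "top" or "wrist"; returns a dict with "color" (400x640x3 uint8, blue, green, red), "vertical_fov" (degrees; the focal length in pixels is half the picture's height over the tangent of half this angle, whatever the lens; pixels are square), "cx", "cy" (the principal point, pixels), "xyz" and "attitude" of the camera in the world. Camera axes: x right, y down, z forward; pixel columns grow to the right and rows downward; lengths in mm; the calibration is good to about 2 mm. A picture is of the moment at which its call begins. There is no depth.
- ctrl.finish_job(): hands the job in, once; it reports no verdict.
The state is a dict: "time_s": time; "joints": joint angles; "dq": joint speeds; "tau": joint torques, N m; "eef_pos": TCP position; "ee_rot": TCP orientation; "force": force on the tool from outside, world axes, zero at the start; "wrist_torque": the same for the moment, N m; "grip_width": opening from 0.0 (shut) to 1.0 (fully open).
Only numpy, scipy, OpenCV 4.12 (cv2) and the standard library are available. Lean on these libraries where they do the work, as an engineer would, in place of code of your own. Each camera call takes 0.05 s, during which the arm holds its last target. There are 200 camera calls.

## Working session

There is one attempt and no reset: what is moved stays moved. The work goes in short steps, Python scripts to look and compute and a tool call to move; the robot and the scene stay as the last step left them, time stands still between calls to the robot, and variables do not carry over. Pictures are saved under pics/ and viewed, about 8 in all and at most 12, crops included, and the job is handed in when it is done.

Besides the shell and the picture viewer there is one more tool, called as name(argument=value, ...) on one line, values as JSON. move_arm: Moves the arm, as the interface text tells. Its arguments: {"type":"object","properties":{"rows":{"type":"array","items":{"type":"array","items":{"type":"array","items":{"type":"number"}}}},"squeeze":{"type":"number"}},"required":["rows"]}

```bash
mkdir -p pics; ls; cat > h.py <<'E'
import numpy as np, cv2
from rig import sense, eyes, ctrl
from scipy.spatial.transform import Rotation as R
def rot(q): 
    q=np.array(q,float)
    return q if q.shape==(3,3) else R.from_quat([q[1],q[2],q[3],q[0]]).as_matrix()
def cap(name,save=None):
    c=eyes.capture(name)
    if save: cv2.imwrite('pics/'+save+'.png',c['color'])
    return c
def ray(c,u,v):
    f=c['color'].shape[0]/2/np.tan(np.radians(c['vertical_fov'])/2)
    d=rot(c['attitude'])@np.array([(u-c['cx'])/f,(v-c['cy'])/f,1]); return np.array(c['xyz'],float),d/np.linalg.norm(d)
def plane(c,u,v,z):
    o,d=ray(c,u,v); return o+d*(z-o[2])/d[2]
def proj(c,p):
    f=c['color'].shape[0]/2/np.tan(np.radians(c['vertical_fov'])/2)
    q=rot(c['attitude']).T@(np.array(p,float)-np.array(c['xyz'])); return np.array([c['cx']+f*q[0]/q[2],c['cy']+f*q[1]/q[2]])
def tri(c1,p1,c2,p2):
    o1,d1=ray(c1,*p1);o2,d2=ray(c2,*p2)
    t=np.linalg.lstsq(np.c_[d1,-d2],o2-o1,rcond=None)[0]; a=o1+t[0]*d1;b=o2+t[1]*d2
    return (a+b)/2,np.linalg.norm(a-b)
E
python3 - <<'E'
from h import *
for n in ['top','side','wrist']:
    c=cap(n,n+'0'); print(n,{k:v for k,v in c.items() if k!='color'})
print(sense())
a=[cv2.imread(f'pics/{n}0.png') for n in('top','side')]
E
```

```text
pics
top {'vertical_fov': 42.49403923069991, 'cx': 323.4344943509914, 'cy': 197.94609094942416, 'xyz': array([ 231.98917152,  -19.42769595, 1414.81689519]), 'attitude': array([ 0.07678873, -0.70233004,  0.70356655, -0.0763552 ])}
side {'vertical_fov': 51.36102053094774, 'cx': 318.2400932793575, 'cy': 206.05920820831548, 'xyz': array([ 77.92017856, 492.93455558, 706.18954027]), 'attitude': array([ 0.15162437, -0.32491055,  0.85407224, -0.37683392])}
wrist {'vertical_fov': 68.58729189772299, 'cx': 324.10776367875144, 'cy': 196.30082209896992, 'xyz': array([ 291.36266349, -445.24725145,  374.98227229]), 'attitude': array([ 0.12591275,  0.83418745, -0.53084403, -0.08051021])}
{'time_s': 0.15, 'joints': array([-1.35640745e+00,  3.13307595e-01,  1.49827731e+00, -2.45841768e-05,
        1.33098992e+00, -2.23360625e-01]), 'dq': array([-4.10753798e-06, -9.79635740e-04, -1.05153324e-03, -7.64704135e-04,
        6.51499645e-04,  4.97881732e-04]), 'tau': array([ 1.42085482e-03, -4.12373185e+01, -2.59792686e+01, -1.77381698e-04,
        3.29719165e-03, -4.76573746e-06]), 'eef_pos': array([ 222.50906129, -475.30349493,  238.86808261]), 'ee_rot': array([-3.40401936e-04,  8.43773429e-01, -5.36699319e-01, -3.54170478e-04]), 'force': array([ 0.37154656, -0.27908391,  0.65891674]), 'wrist_torque': array([-0.01150468,  0.00065873,  0.01441719]), 'grip_width': 0.9990747077702402}
```

View pics/top0.png

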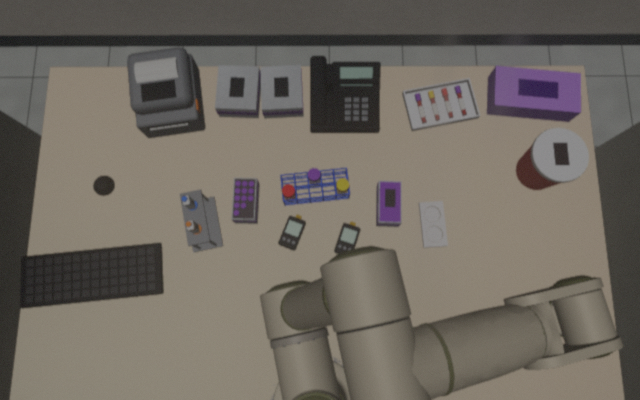

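View pics/side0.png

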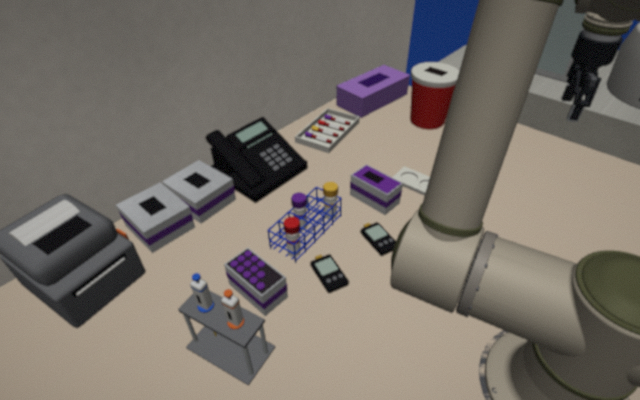

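The top view shows the stand at about (202,220) with blue and orange pipettes at (186,200) and (190,226). The rack is at (315,186), with the purple cap at (314,174) and red and yellow caps at (289,190) and (343,185). The tray is at (433,224). Next I'll measure with colour masks.

```bash
python3 - <<'E'
from h import *
t=cap('top');s=cap('side')
def blobs(c,lo,hi,box,minA=6):
    h=cv2.cvtColor(c['color'],cv2.COLOR_BGR2HSV); m=cv2.inRange(h,np.array(lo),np.array(hi))
    x0,y0,x1,y1=box; k=np.zeros_like(m);k[y0:y1,x0:x1]=m[y0:y1,x0:x1]
    n,l,st,ce=cv2.connectedComponentsWithStats(k)
    return [(st[i].tolist(),ce[i].round(1).tolist()) for i in range(1,n) if st[i][4]>=minA]
P=dict(purple=((125,80,40),(150,255,255)),blue=((100,130,60),(122,255,255)),orange=((5,150,90),(17,255,255)),yellow=((20,120,90),(34,255,255)),red=((0,170,80),(4,255,255)))
for n,(lo,hi) in P.items():
    print(n,'T',blobs(t,lo,hi,(170,150,460,260)),'\n   S',blobs(s,lo,hi,(170,160,440,360)))
g=cv2.cvtColor(t['color'],cv2.COLOR_BGR2GRAY)[195:255,410:455]
m=(g>g.max()*0.75).astype('uint8'); n,l,st,ce=cv2.connectedComponentsWithStats(m)
print(g.max(),st.tolist(),ce.tolist())
i=1+st[1:,4].argmax(); cnt=cv2.findContours((l==i).astype('uint8'),0,2)[0][0]; r=cv2.minAreaRect(cnt);print(r)
print('tray',plane(t,410+r[0][0],195+r[0][1],12),[plane(t,410+a,195+b,12).round() [:2] for a,b in cv2.boxPoints(r)])
for nm,(u,v,z) in dict(purple=(314,174,101),red=(289,190,101),yellow=(343,185,101),blueP=(186,200,190),orP=(190,226,190)).items(): print(nm,plane(t,u,v,z).round())
a=cv2.resize(t['color'][155:265,170:310],None,fx=5,fy=5,interpolation=2)
b=cv2.resize(t['color'][155:265,300:460],None,fx=5,fy=5,interpolation=2)
cv2.imwrite('pics/z1.png',cv2.convertScaleAbs(a,alpha=1.5));cv2.imwrite('pics/z2.png',cv2.convertScaleAbs(b,alpha=1.5))
E
```

```text
purple T [([307, 169, 14, 12, 130], [313.8, 174.3]), ([236, 181, 5, 5, 23], [237.8, 183.0]), ([242, 181, 12, 6, 55], [247.6, 183.4]), ([380, 182, 20, 40, 598], [389.5, 202.6]), ([235, 188, 19, 6, 82], [243.8, 190.5]), ([235, 195, 18, 6, 81], [243.4, 197.7]), ([234, 202, 12, 7, 56], [239.6, 205.0]), ([234, 210, 5, 6, 25], [236.0, 212.4])] 
   S [([354, 166, 46, 27, 509], [377.0, 179.3]), ([351, 184, 49, 23, 237], [374.4, 196.1]), ([190, 186, 45, 30, 268], [212.8, 201.8]), ([292, 193, 15, 15, 186], [298.9, 199.9]), ([170, 215, 22, 18, 149], [180.2, 223.0]), ([294, 215, 6, 5, 7], [296.7, 216.9]), ([287, 239, 12, 6, 27], [292.4, 241.4]), ([229, 250, 37, 41, 776], [250.2, 268.6]), ([228, 274, 58, 35, 267], [259.8, 293.9])]
blue T [([320, 183, 5, 3, 8], [321.8, 184.1]), ([331, 182, 4, 3, 6], [333.0, 183.0]), ([183, 197, 3, 3, 8], [183.9, 198.1])] 
   S [([316, 198, 7, 3, 14], [319.1, 199.3]), ([306, 204, 3, 4, 8], [307.0, 205.2]), ([316, 209, 7, 6, 17], [319.4, 211.5]), ([323, 212, 4, 6, 10], [324.4, 213.9]), ([295, 215, 10, 5, 22], [300.8, 216.5]), ([330, 214, 4, 5, 9], [331.7, 216.2]), (
[... 404 characters left out ...]
325.4])]
yellow T [([337, 179, 12, 12, 121], [342.2, 184.6]), ([296, 215, 5, 4, 14], [298.1, 216.5]), ([350, 222, 5, 4, 13], [352.3, 223.5])] 
   S [([324, 182, 14, 14, 137], [330.1, 187.5]), ([365, 224, 5, 3, 10], [366.7, 224.8]), ([316, 255, 6, 4, 14], [318.3, 256.7])]
red T [] 
   S [([285, 218, 14, 12, 79], [291.4, 223.3])]
142 [[-1, 2147483647, 0, 0, 0], [0, 0, 45, 60, 2700]] [[nan, nan], [22.0, 29.5]]
((22.0, 29.5), (59.0, 44.0), 90.0)
tray [ 465.65185543 -318.42665169   12.        ] [array([ 549., -261.]), array([ 549., -384.]), array([ 384., -375.]), array([ 384., -255.])]
purple [587.   6. 101.]
red [543.  71. 101.]
yellow [556. -70. 101.]
blueP [498. 316. 190.]
orP [433. 303. 190.]
```

View pics/z1.png

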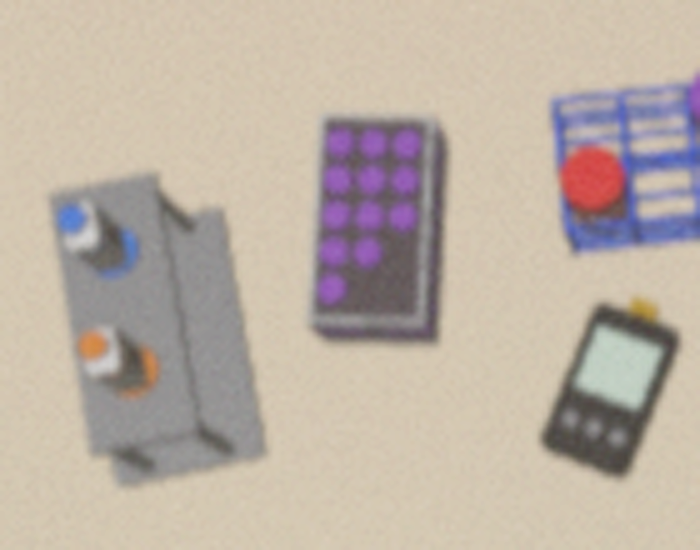

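View pics/z2.png

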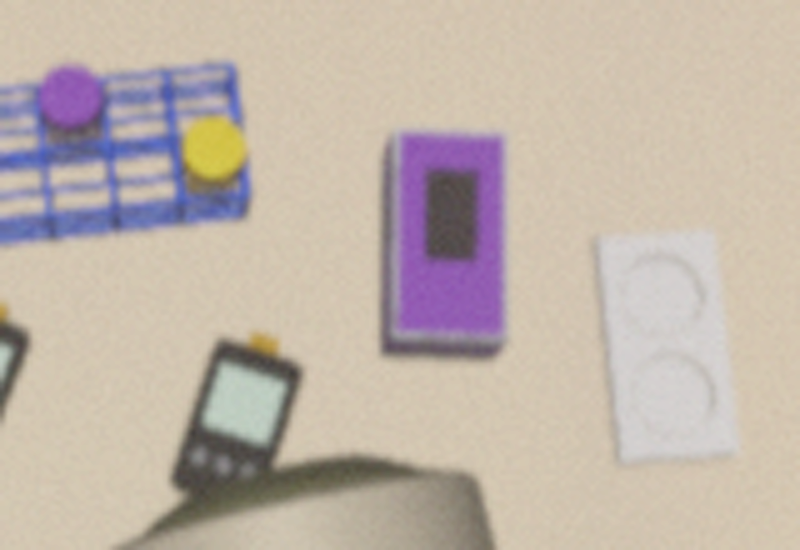

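```bash
cat >> h.py <<'E'
def go(p,yaw):
    """shift for TCP to world p with tool x at world yaw deg (mod 180)"""
    s=sense(); M=rot(s['ee_rot']); d=M.T@(np.array(p)-s['eef_pos'])
    cur=np.degrees(np.arctan2(M[1,0],M[0,0])); r=-(yaw-cur); r=(r+90)%180-90
    print('cur',s['eef_pos'].round(1),'yaw',round(cur,1),'t',s['time_s'],'-> d',d.round(1),'roll units',round(r/6,2), 'or',round((r-np.sign(r)*180)/6,2),'j6',s['joints'][5].round(2),'grip',s['grip_width'].round(3),'F',s['force'].round(1))
E
python3 - <<'E'
from h import *
t=cap('top');s=cap('side')
f=lambda u,v,z:plane(t,300+u/5-.5+.1,155+v/5-.4,z)
g=lambda u,v,z:plane(t,170+u/5-.4,155+v/5-.4,z)
a=g(553,97,62);b=f(235,65,62);print('rack',a,b,'y-axis deg',np.degrees(np.arctan2(*(a-b)[1::-1])), np.linalg.norm(a-b))
for n,p in dict(up=(663,293),lo=(673,394)).items(): print('recess rim',n,f(*p,12).round(1))
c=[f(*p,12)for p in((598,236),(713,232),(738,453),(620,461))];print('tray',np.mean(c,0).round(1),np.round(c,1).tolist())
print('cap',f(72,97,101).round(1))
for n,p in dict(blue=(117,252),oran=(138,370)).items(): print(n,'collar approx',g(*p,113).round(1))
for n,q in dict(blue=((183.9,198.1),(195.9,276.9)),orange=((188,223.7),(227.8,293)),).items(): print(n,'button',tri(t,q[0],s,q[1]))
c=[g(*p,110)for p in((50,192),(157,172),(197,436),(93,455))];print('standtop',np.mean(c,0).round(1),np.round(c,1).tolist())
for z in(67,): print('shut',[f(*p,z).round().tolist()[:2] for p in((398,135),(503,135),(500,330),(398,335))])
print('open',[g(*p,71).round().tolist()[:2] for p in((325,117),(437,117),(420,325),(312,325))])
go((587,6,215),5)
E
```

```text
rack [597.19922854  98.69597612  62.        ] [614.92541613 -82.19576087  62.        ] y-axis deg 95.59673652285423 181.75818616623994
recess rim up [ 497.4 -320.5   12. ]
recess rim lo [ 440.9 -323.3   12. ]
tray [ 468.5 -321.4   12. ] [[529.8, -285.8, 12.0], [531.9, -350.0, 12.0], [408.2, -357.3, 12.0], [403.9, -292.5, 12.0]]
cap [586.5   6.  101. ]
blue collar approx [501.  318.3 113. ]
oran collar approx [439.3 304.2 113. ]
blue button (array([502.32457054, 321.57375215, 187.52046949]), np.float64(1.3352191115402974))
orange button (array([438.97957312, 308.00581575, 188.83636104]), np.float64(0.6058201261545869))
standtop [469.9 313.7 110. ] [[533.5, 355.6, 110.0], [544.2, 300.4, 110.0], [405.7, 273.1, 110.0], [396.1, 325.7, 110.0]]
shut [[574.0, -170.0], [574.0, -226.0], [467.0, -221.0], [465.0, -167.0]]
open [[584.0, 221.0], [584.0, 160.0], [470.0, 166.0], [470.0, 224.0]]Traceback (most recent call last):
  File "<stdin>", line 14, in <module>
  File "h.py", line 27, in go
    print('cur',s['eef_pos'].round(1),'yaw',round(cur,1),'t',s['time_s'],'-> d',d.round(1),'roll units',round(r/6,2), 'or',round((r-np.sign(r)*180)/6,2),'j6',s['joints'][5].round(2),'grip',s['grip_width'].round(3),'F',s['force'].round(1))
                                                                                                                                                                                             ^^^^^^^^^^^^^^^^^^^^^
AttributeError: 'float' object has no attribute 'round'
```

```bash
sed -i "s/s\['joints'\]\[5\].round(2)/round(float(s['joints'][5]),2)/; s/s\['grip_width'\].round(3)/round(float(s['grip_width']),3)/" h.py; python3 -c "
from h import *
go((587,6,215),5)"
```

```text
cur [ 222.5 -475.4  239.2] yaw -64.9 t 0.35 -> d [-281.5 -534.2   24.3] roll units -11.65 or 18.35 j6 -0.22 grip 1.002 F [-0.  -0.4  0.4]
```

move_arm(rows=[[[-281, -534, 24, -11.7, 0.4], [-281, -534, 24, -11.7, 0.4], [-281, -534, 24, -11.7, 0.4], [-281, -534, 24, -11.7, 0.4], [-281, -534, 24, -11.7, 0.4], [-281, -534, 24, -11.7, 0.4], [-281, -534, 24, -11.7, 0.4], [-281, -534, 24, -11.7, 0.4], [-281, -534, 24, -11.7, 0.4], [-281, -534, 24, -11.7, 0.4], [-281, -534, 24, -11.7, 0.4], [-281, -534, 24, -11.7, 0.4]]])

```text
time_s: 1.85
eef_pos: [586.8, 5.1, 215.1]
ee_rot: [-0.0, 0.999, 0.046, -0.0]
force: [-0.9, -0.1, 0.7]
grip_width: 0.698
```

```bash
python3 - <<'E'
from h import *
w=cap('wrist','w1'); t=cap('top')
print(w['xyz'], proj(w,(587,6,101)))
def purp(c,box):
    h=cv2.cvtColor(c['color'],cv2.COLOR_BGR2HSV); m=cv2.inRange(h,np.array((125,80,30)),np.array((152,255,255)))
    x0,y0,x1,y1=box;k=np.zeros_like(m);k[y0:y1,x0:x1]=m[y0:y1,x0:x1]
    cs=cv2.findContours(k,0,2)[0];c0=max(cs,key=cv2.contourArea);return cv2.minEnclosingCircle(c0),cv2.boundingRect(c0),cv2.contourArea(c0)
u,v=proj(w,(587,6,101)).astype(int)
r=purp(w,(max(u-60,0),max(v-60,0),u+60,v+60));print(r, plane(w,*r[0][0],101))
E
```

```text
[580.13711173  78.53646776 351.31443346] [324.25164555 191.08999197]
(((325.2248840332031, 189.99520874023438), 20.675941467285156), (306, 171, 38, 40), 1149.5) [587.76771178   7.0868647  101.        ]
```

View pics/w1.png

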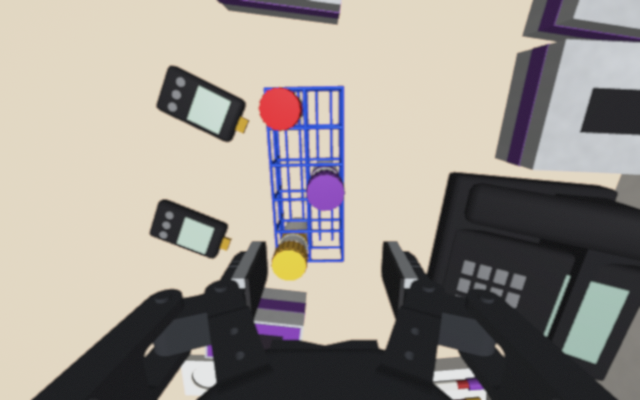

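The red, purple and yellow caps are at (280,108), (325,190) and (289,265). The purple cap sits about 1 mm from the TCP axis and there is room for both jaws, so I'll descend and grip.

move_arm(rows=[[[0.6, -1.4, 40, 0, 0.4], [0.6, -1.4, 80, 0, 0.4], [0.6, -1.4, 115, 0, 0.4], [0.6, -1.4, 135, 0, 0.4], [0.6, -1.4, 135, 0, 0.4], [0.6, -1.4, 135, 0, -0.6], [0.6, -1.4, 135, 0, -0.6], [0.6, -1.4, 135, 0, -0.6], [0.6, -1.4, 135, 0, -0.6], [0.6, -1.4, 135, 0, -0.6], [0.6, -1.4, 135, 0, -0.6]]], squeeze=20)

```text
time_s: 3.32
eef_pos: [587.8, 5.8, 81.9]
ee_rot: [0.0, 0.999, 0.045, 0.001]
force: [-1.2, -0.2, 5.4]
grip_width: 0.39
```

move_arm(rows=[[[0, 0, -8, 0, -0.6], [0, 0, -16, 0, -0.6], [0, 0, -24, 0, -0.6], [0, 0, -32, 0, -0.6], [0, 0, -60, 0, -0.6], [0, 0, -100, 0, -0.6], [0, 0, -120, 0, -0.6]]])

```text
time_s: 4.2
eef_pos: [588.0, 5.8, 204.4]
ee_rot: [0.001, 0.999, 0.046, 0.003]
force: [0.2, -0.4, -0.6]
grip_width: 0.39
```

```bash
python3 - <<'E'
from h import *
w=cap('wrist','w2');s=cap('side','s2'); print(w['xyz'])
h=cv2.cvtColor(s['color'],cv2.COLOR_BGR2HSV)
cv2.imwrite('pics/m2.png',np.vstack([w['color'],cv2.resize(s['color'][60:260,200:440],None,fx=2,fy=2)[:,:640] if 0 else cv2.copyMakeBorder(cv2.resize(s['color'][160:260,220:540],None,fx=2,fy=2),0,0,0,0,0)]))
go((441,-323,60),5)
E
```

```text
[580.6614928   79.40255423 340.45303957]
cur [588.3   5.7 204.3] yaw 5.2 t 4.3 -> d [-177.6  313.7  143.8] roll units 0.04 or -29.96 j6 -0.28 grip 0.388 F [ 0.  -0.1  0.2]
```

View pics/m2.png

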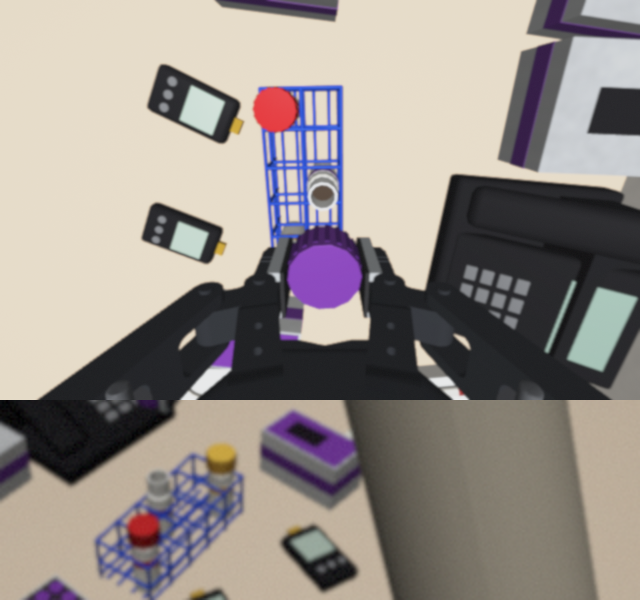

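The cap is held and the vial still stands, with its open mouth at about (322,195). The grip is low on the cap, so the fingertips might hit the tray before the cap seats. I'll check the fingertip height from a close crop.

```bash
python3 - <<'E'
from h import *
w=cap('wrist'); 
cv2.imwrite('pics/z3.png',cv2.resize(w['color'][220:320,250:400],None,fx=5,fy=5,interpolation=2))
for y in (205.,):
  for z in range(190,216,4): print(z,[proj(w,(588.3+sx*17,5.7+11+sx*1.5,z)).round(1).tolist() for sx in(-1,1)])
print(plane(w,324.5,275,223.5), plane(w,322,195,98))
E
```

```text
190 [[294.5, 224.0], [356.1, 224.0]]
194 [[293.8, 226.9], [357.0, 226.8]]
198 [[293.1, 229.9], [357.8, 229.9]]
202 [[292.4, 233.1], [358.7, 233.0]]
206 [[291.6, 236.4], [359.7, 236.4]]
210 [[290.8, 239.9], [360.7, 239.9]]
214 [[290.0, 243.6], [361.8, 243.6]]
[588.55468434   5.63053855 223.5       ] [587.52749423   5.04751101  98.        ]
```

View pics/z3.png

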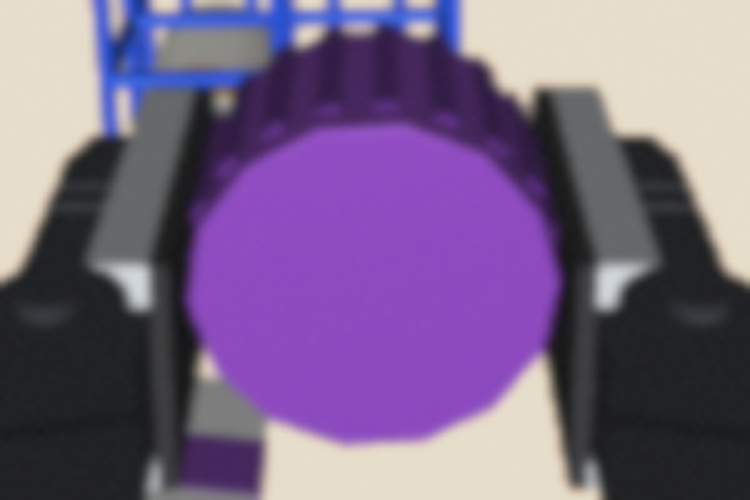

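```bash
python3 - <<'E'
from h import *
w=eyes.capture('wrist')
def yp(u,v,y): o,d=ray(w,u,v); return (o+d*(y-o[1])/d[1]).round(1)
print('rim',yp(325,225.8,5.7+17),'top',yp(325,244.5,22.7),'tipL',yp(291.6,238,5.7+11-1.5),'tipR',yp(357,238,5.7+11+1.5),'backL',yp(280.5,272,15.2))
go((588,5.7,82),5.2)
E
```

```text
rim [586.8  22.7 204.6] top [586.6  22.7 225. ] tipL [570.8  15.2 205.8] tipR [603.1  18.2 206.1] backL [569.6  15.2 236.9]
cur [587.3   5.9 201.3] yaw 5.2 t 4.4 -> d [  0.5   0.2 119.3] roll units 0.0 or -30.0 j6 -0.28 grip 0.393 F [-0.5  0.5  0. ]
```

```bash
python3 - <<'E'
from h import *
for i in range(3):
    cap('top'); go((588,5.8,82),5.2)
E
```

```text
cur [587.1   5.9 200.7] yaw 5.2 t 4.45 -> d [8.000e-01 1.000e-01 1.187e+02] roll units 0.0 or -30.0 j6 -0.28 grip 0.391 F [ 0.1 -0.4 -0.8]
cur [587.1   5.9 200.6] yaw 5.2 t 4.5 -> d [  0.9   0.2 118.6] roll units 0.0 or -30.0 j6 -0.28 grip 0.391 F [ 0.  -0.1  0.3]
cur [587.1   5.9 200.6] yaw 5.2 t 4.55 -> d [  0.8   0.2 118.6] roll units 0.0 or -30.0 j6 -0.28 grip 0.392 F [-0.3 -1.  -1.3]
```

move_arm(rows=[[[0.5, 0, 40, 0, -0.6], [0.5, 0, 70, 0, -0.6], [0.5, 0, 85, 0, -0.6], [0.5, 0, 92, 0, -0.6], [0.5, 0, 100, 0, -0.6], [0.5, 0, 108, 0, -0.6], [0.5, 0, 114, 0, -0.6], [0.5, 0, 117, 0, -0.6], [0.5, 0, 118, 0, -0.6], [0.5, 0, 118, 0, -0.6], [0.5, 0, 118, 0, -0.6]]])

```text
time_s: 5.92
eef_pos: [587.8, 5.9, 82.8]
ee_rot: [0.0, 0.999, 0.045, 0.0]
force: [1.1, -1.0, -0.9]
grip_width: 0.389
```

move_arm(rows=[[[0, 0, 0.5, 0, 0.1], [0, 0, 0.5, 0, 0.1], [0, 0, 0.5, 0, 0.1], [0, 0, -4, 0, 0.1], [0, 0, -7.5, 0, 0.1], [0, 0, -7.5, 0, 0.1], [0, 0, -7.5, 0, -0.6], [0, 0, -7.5, 0, -0.6], [0, 0, -7.5, 0, -0.6], [0, 0, -7.5, 0, -0.6], [0, 0, -7.5, 0, -0.6]]])

```text
time_s: 7.3
eef_pos: [587.8, 5.9, 90.5]
ee_rot: [0.0, 0.999, 0.046, 0.0]
force: [-1.0, 0.1, 3.9]
grip_width: 0.393
```

```bash
python3 -c "
from h import *
cap('top');go((588,5.8,90),5.2)"
```

```text
cur [587.8   5.9  90.4] yaw 5.2 t 7.35 -> d [0.2 0.1 0.4] roll units 0.0 or -30.0 j6 -0.28 grip 0.392 F [-0.6 -0.4  4.2]
```

move_arm(rows=[[[0, 0, -8, 0, -0.6], [0, 0, -16, 0, -0.6], [0, 0, -24, 0, -0.6], [0, 0, -34, 0, -0.6], [0, 0, -70, 0, -0.6], [0, 0, -90, 0, -0.6], [0, 0, -90, 0, -0.6], [0, 0, -90, 0, -0.6]]])

```text
time_s: 8.35
eef_pos: [587.3, 6.0, 179.6]
ee_rot: [-0.0, 0.999, 0.045, -0.0]
force: [0.9, -0.2, -0.4]
grip_width: 0.393
```

```bash
python3 -c "
from h import *
go((441,-323.3,110),3)"
```

```text
cur [587.3   6.  179.6] yaw 5.2 t 8.35 -> d [-175.6  314.6   69.7] roll units 0.37 or -29.63 j6 -0.28 grip 0.393 F [ 0.9 -0.2 -0.4]
```

move_arm(rows=[[[-29, 52, 0, 0.1, -0.6], [-59, 105, 0, 0.2, -0.6], [-88, 157, 0, 0.3, -0.6], [-117, 210, 0, 0.4, -0.6], [-146, 262, 0, 0.4, -0.6], [-175, 314, 0, 0.4, -0.6], [-175.6, 314.6, 20, 0.4, -0.6], [-175.6, 314.6, 50, 0.4, -0.6], [-175.6, 314.6, 70, 0.4, -0.6], [-175.6, 314.6, 70, 0.4, -0.6], [-175.6, 314.6, 70, 0.4, -0.6]]])

```text
time_s: 9.72
eef_pos: [441.1, -323.4, 110.1]
ee_rot: [0.0, 1.0, 0.025, -0.0]
force: [0.8, 0.0, 0.2]
grip_width: 0.391
```

```bash
python3 - <<'E'
from h import *
w=cap('wrist','w4'); t=cap('top','t4')
go((441,-323.3,40),3)
for n,p in dict(lo=(441,-323.3,12),up=(497.4,-320.5,12),c=(468.5,-321.4,12)).items(): print(n,proj(w,p).round(1))
c1=t['color'];b=cv2.resize(c1[190:260,400:460],None,fx=5,fy=5,interpolation=2)
cv2.imwrite('pics/m4.png',np.hstack([w['color'],cv2.resize(b,(160*1,187)) if 0 else np.vstack([b[:350,:160*1*1] if 0 else cv2.resize(b,(150,175)),np.zeros((225,150,3),'uint8')])]))
E
```

```text
cur [ 441.3 -323.5  110.5] yaw 2.8 t 9.825 -> d [-0.3 -0.3 70.5] roll units -0.03 or 29.97 j6 -0.9 grip 0.386 F [-0.1  0.1  0.1]
lo [323.6 197.3]
up [391.1 197.2]
c [356.6 196.7]
```

View pics/w4.png

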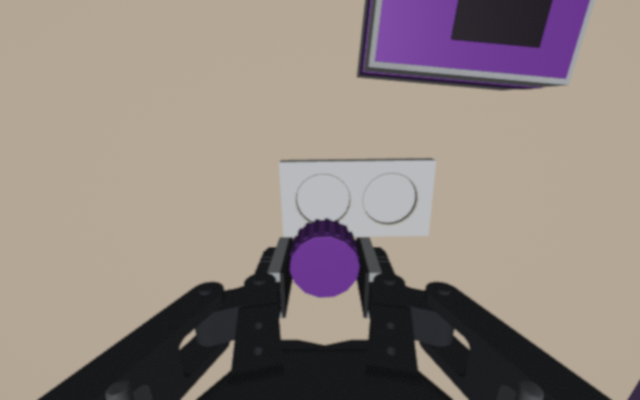

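The recess centres appear at (323,199) and (389.5,198), about 1.3 mm toward -y of my estimate for the near one. I'll shift by that and lower.

move_arm(rows=[[[-0.3, 1, 30, 0, -0.6], [-0.3, 1, 60, 0, -0.6], [-0.3, 1, 75, 0, -0.6], [-0.3, 1, 82, 0, -0.6], [-0.3, 1, 87, 0, -0.6], [-0.3, 1, 90, 0, -0.6], [-0.3, 1, 91, 0, -0.6], [-0.3, 1, 92, 0, -0.6], [-0.3, 1, 92, 0, -0.6], [-0.3, 1, 92, 0, -0.6]]])

```text
time_s: 11.08
eef_pos: [441.2, -324.8, 19.2]
ee_rot: [0.001, 1.0, 0.025, 0.0]
force: [-1.6, 1.5, 5.5]
grip_width: 0.388
```

move_arm(rows=[[[0, 0, 0, 0, -0.1], [0, 0, 0, 0, 0.0], [0, 0, 0, 0, 0.0], [0, 0, 0, 0, 0.0], [0, 0, -15, 0, 0.0], [0, 0, -40, 0, 0.1], [0, 0, -90, 0, 0.2], [0, 0, -130, 0, 0.2], [0, 0, -160, 0, 0.2], [0, 0, -160, 0, 0.2]]])

```text
time_s: 12.32
eef_pos: [441.7, -325.2, 182.3]
ee_rot: [0.003, 1.0, 0.025, 0.002]
force: [0.2, 0.3, -0.3]
grip_width: 0.597
```

```bash
python3 - <<'E'
from h import *
w=cap('wrist','w5')
go((500,320,280),102)
h=cv2.cvtColor(w['color'],cv2.COLOR_BGR2HSV); m=cv2.inRange(h,np.array((125,80,30)),np.array((152,255,255)))
u,v=proj(w,(441,-324.5,28)).astype(int);k=np.zeros_like(m);k[v-35:v+35,u-35:u+35]=m[v-35:v+35,u-35:u+35]
c0=max(cv2.findContours(k,0,2)[0],key=cv2.contourArea);(x,y),r=cv2.minEnclosingCircle(c0);print(u,v,x,y,r,plane(w,x,y,28))
cv2.imwrite('pics/z5.png',cv2.resize(w['color'][v-60:v+60,u-70:u+110],None,fx=4,fy=4,interpolation=2))
E
```

```text
cur [ 441.2 -324.6  180.4] yaw 2.8 t 12.375 -> d [  90.7 -640.6 -101.6] roll units 13.47 or -16.53 j6 -0.9 grip 0.596 F [ 0.6  0.  -0.4]
322 179 322.6097412109375 178.8155517578125 16.984683990478516 [ 441.15949852 -323.9319838    28.        ]
```

View pics/z5.png

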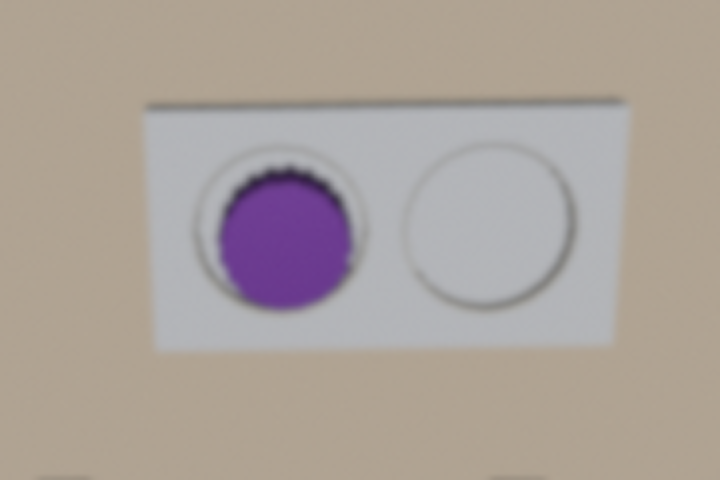

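The cap sits upright in the near recess. Its top is at about (285,243) in the crop and the recess circle at (282,228), which fits parallax. Next is a hover over the blue pipette.

move_arm(rows=[[[9, -55, -40, -1.5, 0.2], [17, -110, -80, -3, 0.2], [25, -165, -101, -4.5, 0.2], [33, -220, -101, -6, 0.2], [41, -275, -101, -7.5, 0.2], [49, -330, -101, -9, 0.2], [57, -385, -101, -10.5, 0.2], [65, -440, -101, -12, 0.2], [73, -500, -101, -13.5, 0.2], [81, -560, -101, -15, 0.2], [88, -615, -101, -16.5, 0.2], [91, -640, -101, -16.5, 0.2]]])

```text
time_s: 13.88
eef_pos: [499.5, 321.9, 277.7]
ee_rot: [0.001, 0.629, 0.778, -0.002]
force: [-0.7, -1.0, 0.1]
grip_width: 0.595
```

```bash
python3 - <<'E'
from h import *
w=cap('wrist'); w=cap('wrist','w6'); s=cap('side','s6')
go((500,320,280),101)
u,v=proj(w,(500,320,185)).astype(int);print(u,v,proj(w,(438.5,306,185)),w['xyz'])
cv2.imwrite('pics/z6.png',cv2.resize(w['color'],None,fx=1.25,fy=1.25))
E
```

```text
cur [499.8 320.  278. ] yaw 101.9 t 14.025 -> d [-0.   0.2 -2. ] roll units 0.15 or -29.85 j6 -1.4 grip 0.604 F [ 0.2 -0.5 -0.4]
322 201 [321.45598961 122.73354616] [425.67665429 306.08902682 413.80270608]
```

View pics/z6.png

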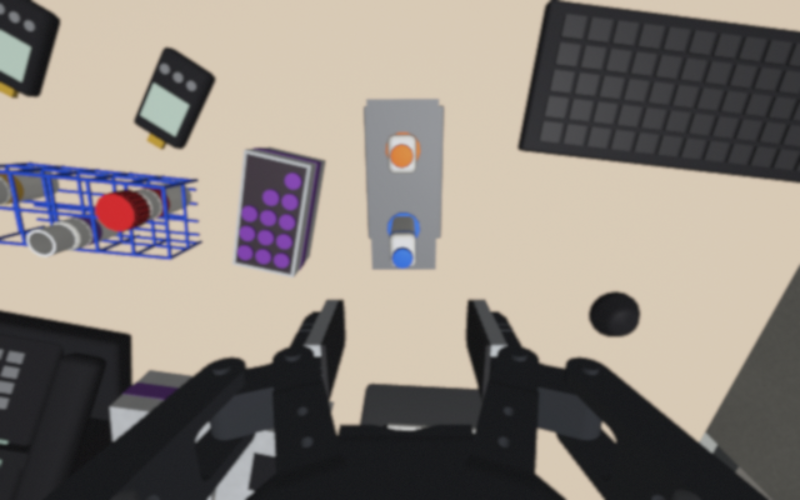

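The blue button is at about (322,206) in original pixels and the collar at (322,181). The handle's 18 mm side runs along the jaw direction. Next I'll compute the axis and the shift.

```bash
python3 - <<'E'
from h import *
w=cap('wrist'); h=cv2.cvtColor(w['color'],cv2.COLOR_BGR2HSV)
m=cv2.inRange(h,np.array((100,110,50)),np.array((122,255,255)));m[:,:290]=0;m[:,360:]=0;m[:150]=0;m[225:]=0
for c in cv2.findContours(m,0,2)[0]:
    if cv2.contourArea(c)>10:
        x,y,a,b=cv2.boundingRect(c);(e,f),r=cv2.minEnclosingCircle(c);print((x,y,a,b),(e,f),r,'z191',plane(w,e,f,191).round(1),'collar',plane(w,e,f,114).round(1))
# vial mouth target estimates
go((500,320,160),101.5)
E
```

```text
(318, 199, 16, 16) (325.870361328125, 206.25926208496094) 7.9052581787109375 z191 [501.9 319.4 191. ] collar [528.1 325.  114. ]
(313, 170, 26, 19) (325.70001220703125, 182.5) 12.78836441040039 z191 [482.6 315.1 191. ] collar [502.1 319.3 114. ]
cur [500.1 319.1 278.4] yaw 101.8 t 14.075 -> d [  1.4   0.2 118.4] roll units 0.06 or -29.94 j6 -1.4 grip 0.594 F [-0.4 -0.8  0.5]
```

move_arm(rows=[[[0.2, 2, 40, 0, 0.2], [0.2, 2, 80, 0, 0.2], [0.2, 2, 115, 0, 0.2], [0.2, 2, 132, 0, 0.2], [0.2, 2, 138, 0, 0.2], [0.2, 2, 138, 0, 0.2], [0.2, 2, 138, 0, -0.3], [0.2, 2, 138, 0, -0.8], [0.2, 2, 138, 0, -0.8], [0.2, 2, 138, 0, -0.8], [0.2, 2, 138, 0, -0.8], [0.2, 2, 138, 0, -0.8]]], squeeze=40)

```text
time_s: 15.58
eef_pos: [502.4, 319.2, 141.2]
ee_rot: [0.002, 0.63, 0.776, -0.001]
force: [0.2, -1.2, 4.9]
grip_width: 0.205
```

```bash
python3 - <<'E'
from h import *
cap('top'); go((502,319,270),101.5)
E
```

```text
cur [502.4 319.2 141.2] yaw 101.8 t 15.625 -> d [  -0.7   -0.3 -128.8] roll units 0.06 or -29.94 j6 -1.4 grip 0.206 F [-0.  -0.1  5.9]
```

move_arm(rows=[[[0, 0, -5, 0, -0.8], [0, 0, -15, 0, -0.8], [0, 0, -28, 0, -0.8], [0, 0, -42, 0, -0.8], [0, 0, -56, 0, -0.8], [0, 0, -70, 0, -0.8], [0, 0, -84, 0, -0.8], [0, 0, -98, 0, -0.8], [0, 0, -112, 0, -0.8], [0, 0, -126, 0, -0.8], [0, 0, -145, 0, -0.8], [0, 0, -160, 0, -0.8]]])

```text
time_s: 17.12
eef_pos: [502.1, 319.9, 302.5]
ee_rot: [0.002, 0.63, 0.776, -0.001]
force: [-0.2, 0.2, -0.9]
grip_width: 0.204
```

```bash
python3 - <<'E'
from h import *
cap('top');cap('top');w=cap('wrist','w7');s=cap('side','s7');t=cap('top','t7')
go((587.5,5.5,300),101.5)
e=sense()['eef_pos']; p=(e[0],e[1],e[2]-126.2); print('tip exp',p,[proj(c,p).round() for c in(w,s,t)])
print('mouth proj',proj(s,(587.5,5.5,98)),proj(t,(587.5,5.5,98)))
u,v=proj(s,(e[0],e[1],e[2]-60)).astype(int)
cv2.imwrite('pics/z7.png',cv2.resize(s['color'][max(v-75,0):v+75,max(u-100,0):u+100],None,fx=4,fy=4,interpolation=2));print(u,v)
E
```

```text
cur [501.9 319.8 300.5] yaw 101.8 t 17.375 -> d [-325.1   19.2    1.9] roll units 0.06 or -29.94 j6 -1.41 grip 0.207 F [ 0.4  0.3 -0.8]
tip exp (np.float64(501.92221969513974), np.float64(319.7621351379316), np.float64(174.2932764737784)) [array([327., 188.]), array([198., 281.]), array([186., 200.])]
mouth proj [298.67465479 197.44538386] [314.19631814 173.93088763]
189 253
```

View pics/z7.png

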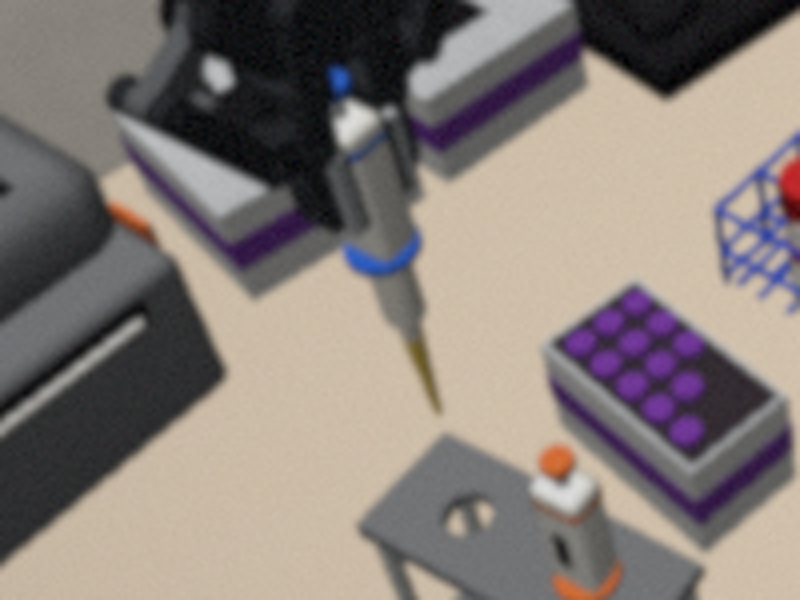

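The pipette hangs upright, with the tip at side pixel (199,281) against (198,281) predicted. I'll carry it across at tip height 174 mm.

move_arm(rows=[[[-15, 1, 0, 0, -0.8], [-45, 3, 0, 0, -0.8], [-80, 5, 0, 0, -0.8], [-115, 7, 0, 0, -0.8], [-150, 9, 0, 0, -0.8], [-185, 11, 0, 0, -0.8], [-220, 13, 0, 0, -0.8], [-255, 15, 0, 0, -0.8], [-285, 17, 0, 0, -0.8], [-308, 18, 0, 0, -0.8], [-320, 19, 0, 0, -0.8], [-325, 19, 0, 0, -0.8]]])

```text
time_s: 18.88
eef_pos: [587.3, 5.3, 301.7]
ee_rot: [0.001, 0.63, 0.776, -0.001]
force: [0.4, 0.0, -1.3]
grip_width: 0.203
```

```bash
python3 - <<'E'
from h import *
for i in range(4):cap('top')
w=cap('wrist','w8');s=cap('side','s8');t=cap('top','t8')
go((587.5,5.5,238),101.8)
e=sense()['eef_pos']; p=(e[0],e[1],e[2]-126.2); print('tip exp',p,[proj(c,p).round(1) for c in(w,s,t)])
print('mouth proj',[proj(c,(587.5,5.5,98)).round(1) for c in(w,s,t)])
u,v=proj(w,(587.5,5.5,98)).astype(int)
a=cv2.resize(w['color'][v-70:v+80,u-50:u+50],None,fx=4,fy=4,interpolation=2)
x,y=proj(s,(587.5,5.5,130)).astype(int)
b=cv2.resize(s['color'][y-70:y+80,x-50:x+50],None,fx=4,fy=4,interpolation=2)
cv2.imwrite('pics/z8.png',np.hstack([a,b]));print((u-50,v-70),(x-50,y-70))
E
```

```text
cur [587.1   6.2 302. ] yaw 101.9 t 19.225 -> d [-0.5  0.2 64. ] roll units 0.02 or -29.98 j6 -1.97 grip 0.205 F [-0.1  0.6 -0.8]
tip exp (np.float64(587.1366142440048), np.float64(6.1660795521739225), np.float64(175.76731657140033)) [array([326.8, 190.4]), array([296.9, 169.8]), array([313.4, 166. ])]
mouth proj [array([325.9, 172.3]), array([298.7, 197.4]), array([314.2, 173.9])]
(np.int64(275), np.int64(102)) (np.int64(248), np.int64(116))
```

View pics/z8.png

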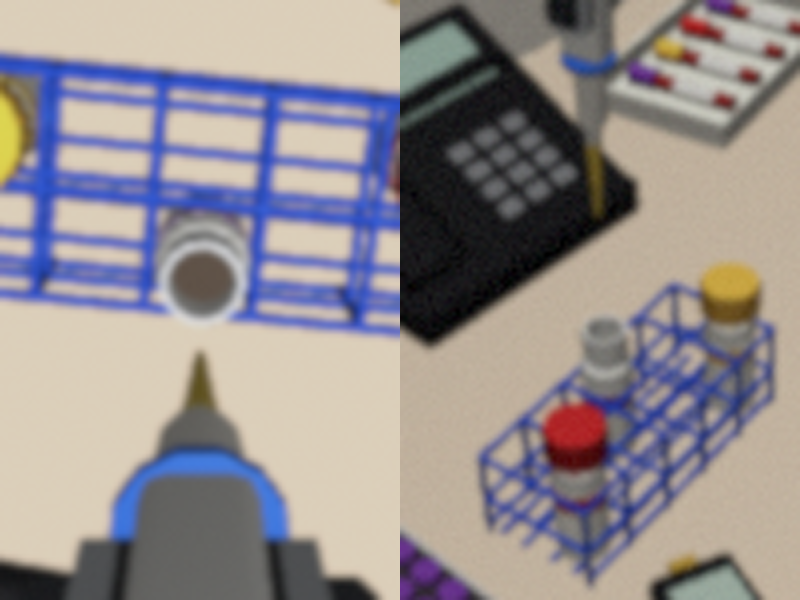

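```bash
python3 - <<'E'
from h import *
w=cap('wrist');s=cap('side')
print('wrist mouth',plane(w,325.5,171,98),'tip',plane(w,325,190,175.8))
print('tri mouth',tri(w,(325.5,171),s,(299,198.3)),'tip',tri(w,(325,190),s,(297.5,170.2)))
go((587.5,5.5,235),101.8)
E
```

```text
wrist mouth [586.05400645   4.61902695  98.        ] tip [587.13390157   4.37271638 175.8       ]
tri mouth (array([586.84910356,   4.90267997,  95.37390997]), np.float64(0.5592589454652703)) tip (array([587.56569841,   4.37096209, 173.54929101]), np.float64(0.4666757894103465))
cur [587.2   6.  301.9] yaw 101.9 t 19.325 -> d [-0.2  0.3 66.9] roll units 0.01 or -29.99 j6 -1.97 grip 0.204 F [ 0.1  0.2 -0.6]
```

The tip is within about 1 mm of the mouth axis and 78 mm above it. I'll descend slowly to about 12 mm.

move_arm(rows=[[[0, -0.7, 8, 0, -0.8], [0, -0.7, 20, 0, -0.8], [0, -0.7, 32, 0, -0.8], [0, -0.7, 42, 0, -0.8], [0, -0.7, 50, 0, -0.8], [0, -0.7, 56, 0, -0.8], [0, -0.7, 60, 0, -0.8], [0, -0.7, 63, 0, -0.8], [0, -0.7, 65, 0, -0.8], [0, -0.7, 66, 0, -0.8], [0, -0.7, 66, 0, -0.8], [0, -0.7, 66, 0, -0.8]]])

```text
time_s: 20.82
eef_pos: [586.6, 5.5, 236.1]
ee_rot: [0.002, 0.63, 0.776, -0.001]
force: [-0.4, -0.8, -1.3]
grip_width: 0.204
```

```bash
python3 - <<'E'
from h import *
for i in range(4):cap('top')
w=cap('wrist','w9');s=cap('side','s9');go((587,5.5,235.9),101.8)
u,v=proj(w,(587,5.5,98)).astype(int);x,y=proj(s,(587,5.5,110)).astype(int)
a=cv2.resize(w['color'][v-40:v+60,u-35:u+35],None,fx=5.7,fy=5.7,interpolation=2)
b=cv2.resize(s['color'][y-50:y+50,x-35:x+35],None,fx=5.7,fy=5.7,interpolation=2)
cv2.imwrite('pics/z9.png',np.hstack([a,b]));print((u-35,v-40),(x-35,y-50),a.shape)
E
```

```text
cur [586.5   5.5 236. ] yaw 101.9 t 21.125 -> d [-0.1  0.4  0.1] roll units 0.01 or -29.99 j6 -1.97 grip 0.203 F [ 0.2  1.2 -0.8]
(np.int64(291), np.int64(147)) (np.int64(263), np.int64(143)) (570, 399, 3)
```

The picture limit is reached, so the last check uses masks.

```bash
python3 - <<'E'
from h import *
w=cv2.imread('pics/w9.png');s=cv2.imread('pics/s9.png');W=cap('wrist');S=cap('side')
def yl(c,cu,cv_,n,up):
    h=cv2.cvtColor(c,cv2.COLOR_BGR2HSV);m=cv2.inRange(h,np.array((18,60,25)),np.array((36,255,255)))
    k=np.zeros_like(m);k[cv_-n:cv_+n,cu-n:cu+n]=m[cv_-n:cv_+n,cu-n:cu+n]
    cs=max(cv2.findContours(k,0,2)[0],key=cv2.contourArea).reshape(-1,2)
    return cs[cs[:,1].argmin() if up else cs[:,1].argmax()],cv2.contourArea(cs)
e=sense()['eef_pos'];p=(e[0],e[1],e[2]-126.2)
pw,ps=proj(W,p),proj(S,p)
tw,ts=yl(w,*pw.astype(int),25,True),yl(s,*ps.astype(int),15,False)
print('exp',p,pw,ps,'found',tw,ts,'tip',tri(W,tw[0],S,ts[0]))
print('mouth exp',proj(W,(586.8,4.9,95.4)),proj(S,(586.8,4.9,95.4)))
t=cap('top')
h=cv2.cvtColor(t['color'],cv2.COLOR_BGR2HSV);m=cv2.inRange(h,np.array((125,80,30)),np.array((152,255,255)));m[:,:412]=0;m[:200]=0;m[250:]=0;m[:,455:]=0
c=cv2.findContours(m,0,2)[0];print('cap',[plane(t,*cv2.minEnclosingCircle(x)[0],28).round(1) for x in c if cv2.contourArea(x)>40])
st=sense();print(st['dq'].round(4),st['force'].round(1))
E
```

```text
exp (np.float64(586.5187767712491), np.float64(5.552992098112487), np.float64(109.7362506263505)) [326.90657755 190.35470151] [298.73478027 193.64291449] found (array([325, 189], dtype=int32), 58.0) (array([299, 192], dtype=int32), 34.0) tip (array([585.511712  ,   3.93950119, 113.6176243 ]), np.float64(2.250534518829079))
mouth exp [326.12734294 186.42279655] [299.13850317 198.32523258]
cap []
[ 0.0019  0.0006 -0.0005 -0.001  -0.002  -0.0017] [ 0.3  0.9 -1.1]
```

```bash
python3 -c "
from h import *
print(ctrl.finish_job()); go((587,5.5,236),101.8)"
```

```text
the job is handed in; nothing more can be done
None
the job is handed in; nothing more can be done
```

I finished the job and handed it in at about 21 s of the 64 s; it reports no verdict.

**Cap:** I lifted the purple cap off, set it back on the vial to grip it 8 mm higher so the fingertips would clear the tray, then placed it rim down in the near recess. The close view showed it seated upright within a few millimetres of the centre.

**Pipette:** I gripped the blue pipette across its 18 mm side, lifted it straight out and carried it over the bench with its tip at about 174 mm. It stopped upright over the open vial.

**Last checks:**
- **Tip position:** by arm position the tip is about 12 mm above the rim. It is within about 1 mm of the mouth's axis, measured by camera before the final descent.
- **Disagreement:** the coarse two-camera mask check put the tip roughly 4 mm higher, with a 2 mm ray mismatch. The tip would still be inside the allowed range.
- **Steadiness:** the arm was still and showed no contact force. The grip opening was about 17 mm, so the pipette was held.
- **Not confirmed:** the final look at the cap from the top camera found nothing, probably because the arm was in the way. I also couldn't view the last close-up because the picture limit was reached. I did not check the bystanders at the end.

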